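Pack the biscuit order

ROBOT

A 6-joint arm with a two-finger parallel gripper is mounted at the origin on the work surface. World frame = base frame: x ahead of the robot, y to its left, z up, the work surface at z = 0. Lengths are in m, angles in rad, forces in N, time in s.
With the tool pointing down it reaches from about 0.3 to 0.825 m from the base axis. Payload 5.4 kg.
Tool frame: the origin (TCP) lies midway between the tips of the shut fingers; the grasp point (between the pads) lies 19 mm behind it (env.tcp_to_grasp is the distance from the TCP to the grasp point, in m); z points along the fingers, y is the line along which they close (so a half turn about z gives the same grasp; the last joint's range is limited). The gripper opens to 92 mm and grips with 3 to 60 N. Pads are 20 mm wide; open, the fingers measure 128 mm over their backs; the gripper's body (75 mm by 189 mm) begins 69 mm behind the grasp point.
Start: joints at [-1.538, 0.158, 1.597, -0, 1.386, -0.21], TCP at [0.138, -0.558, 0.193] pointing down, gripper open.
Joint ranges: [-2.91, 2.91], [-0.94, 2.29], [0.18, 2.7], [-1.29, 4.43], [0.17, 2.64], [-3, 3]. Speed limits (rad/s): [2.57, 2.57, 3.14, 3.14, 3.14, 3.14].

INTERFACE

Orientations are given as a unit quaternion [w, x, y, z].
In Python, from rig import env, get_image, finder gives the robot as it stands.
- The arm moves only by the tool drive_tool, never from a script. Its argument "commands" is a list that holds one entry, the list of rows, each a list of 7 numbers: the shift along the tool's x, y, z in mm, then the turn, a rotation vector about the tool's x, y, z in rad, then the finger opening in mm, from 0 to 91.9. In form: [[[tx, ty, tz, rx, ry, rz, claw], ...]]. A call has 1 to 12 rows; each row is the pose to reach, as a shift and turn from the pose commanded when the call began, along the tool's axes at that moment; what a row does not reach only later rows make up. A row lasts 1/10 s, in which the tool goes at most 50 mm and 8.59 degrees, less where a joint would pass 70% of its speed; a pose out of reach is approached as far as the arm can. A call with a gripper value outside its range is refused whole. The fingers move at their own pace and stop on an object; "squeeze" is the grip in N (left out, the last holds). Time passes only in rows, so rows that repeat a pose let the fingers close. It gives the time, the measured TCP pose, the force, the opening and the grip force at its end, in the units of the state.
- env.sense(): the state, without advancing time (a new reading comes with each control period).
- get_image(name): name is "scene" or "top" or "wrist"; returns a dict with "image" (420x560x3 uint8, red, green, blue), "z_map" (420x560 float32, m along the optical axis (not along the pixel's ray), 0 where there is no reading), "K" (3x3 intrinsics, pixels), "xyz" and "rotation" of the camera in the world. Camera axes: x right, y up, looking along -z (the intrinsics and any distortion apply to the point x, -y, -z); pixel columns grow to the right and rows downward; lengths in m; the calibration is good to about 2 mm. A picture is of the moment at which its call begins.
- env.job_done(): hands the job in; it is judged then, once.
Trained networks look in a picture, given as the dict that the camera call returned (one of the last four; its "shot" number tells which), for a name from the list of things; names that differ only in an ending like _2 or _b are one class to them, and where a whole thing is asked for, a point or a joint stands for the part that bears it (a point fixed in the world has none). Each returns a list of dicts, best first, with "p" (0 to 1); they miss things now and then, are a little off and sometimes report something else, mostly with a low value. They report only what shows in the picture. A call takes as long as a camera call. They do not tell look-alikes from the thing itself.
- finder.boxes_of(picture, target): "bbox" ([left, top, width, height] in pixels, round what is visible of it).
- finder.cut_out(picture, target): "region" (420x560 bool, what is visible of it) and "bbox" ([left, top, width, height] in pixels, round what is visible of it).
The state is a dict: "time": time; "joint_pos": joint angles; "joint_velocities": joint speeds; "effort": joint torques, N m; "tcp_pos": TCP position; "orientation": TCP orientation; "force": force on the tool from outside, world axes, zero at the start; "ft_torque": the same for the moment, N m; "opening": finger opening in m; "grip_force": force on a finger pad.
Only numpy, scipy, OpenCV 4.12 (cv2) and the standard library are available. Lean on these libraries where they do the work, as an engineer would, in place of code of your own. Each camera call takes 0.05 s, during which the arm holds its last target. There are 200 camera calls.

TASK

Pack the biscuit order into the open carton: the long low box, the tall box and the square tin must all stand upright side by side on the carton's floor. The tin was left in the middle of the carton, so move it into a corner to make room. The biscuits are fragile: set things down without dropping or tipping them, and leave the jars, the round tin and the flat gift box where they are.

Things in the scene. Friction and masses are not known exactly. Their poses are not given: they have to be found in the camera images.
- carton: Open low-sided cardboard carton, fixed to the bench, its long side roughly across the robot's view (yaw up to 0.35 rad). Inside 126 mm along its x by 188 mm along its y; walls and floor 4 mm thick; rim 40 mm above the table. Short flaps hang folded down outside, below the rim, up to 16 mm beyond the walls. Origin on the table under the carton's centre; z up, x away from the robot.
- long_box_centre (a point): Long low box of plain cardboard with a paper band, 58 x 178 x 80 mm high, about 0.3 kg, on the table to the left or right of the carton. This point is its centre, half-way up; its z axis points up, y along the long side, x across the 58 mm side.
- tall_box_centre (a point): Tall box of plain cardboard with a paper band, 58 x 114 x 114 mm high, about 0.35 kg, on the table on the other side of the carton. This point is its centre, half-way up; its z axis points up, y along the long side, x across the 58 mm side.
- tin_centre (a point): Square bare-metal biscuit tin with a paper band, 58 x 58 x 106 mm high, about 0.3 kg, standing askew near the middle of the carton floor, free to move. This point is its centre, half-way up; z up, x and y square to its sides.
- jar: Amber glass honey jar with a metal cap, 72 mm diameter, 110 mm high, beyond the left-hand box; a bystander. Origin at the centre of its underside.
- jar_b: Smaller amber honey jar, 68 mm diameter, 100 mm high, beyond the right-hand box; a bystander. Origin at the centre of its underside.
- round_tin: Flat round tin, 92 mm diameter, 48 mm high, between robot and carton; a bystander. Origin at the centre of its underside.
- gift_box: Wide flat gift box, 90 x 150 x 50 mm high, beyond the carton; not part of this order, a bystander. Origin at the centre of its underside.
Mind the look-alikes: they are no part of the job. What is shaped like the part that bears tin_centre but blue or green is not meant.

How it is judged:
By the outcome, as a careful person would: the job done as asked, in the order asked, and still so for the second after the job is handed in, with the robot touching nothing.
It also fails if it takes over 66 s, if anything falls off the work surface, if the arm or the gripper's body presses on something with over 40 N, if the wrist force passes 120 N, or if a joint passes its speed limit or range.

## Working session

There is one attempt and no reset: what is moved stays moved. The work goes in short steps, Python scripts to look and compute and a tool call to move; the robot and the scene stay as the last step left them, time stands still between calls to the robot, and variables do not carry over. Pictures are saved under pics/ and viewed, at most 10 in all, crops included, and the job is handed in when it is done.

Besides the shell and the picture viewer there is one more tool, called after "Call:" by a JSON object that holds its "fn" and its "kwargs". drive_tool: Moves the arm, as the interface text tells. Its arguments: {"type":"object","properties":{"commands":{"type":"array","items":{"type":"array","items":{"type":"array","items":{"type":"number"}}}},"squeeze":{"type":"number"}},"required":["commands"]}

```bash
ls; mkdir -p pics
python3 - <<'E'
from rig import env,get_image,finder
import cv2,numpy as np
s=env.sense();print(s)
ims=[]
for n in("top","scene"):
    d=get_image(n);ims.append(d);cv2.imwrite(f"pics/{n}1.png",d["image"][:,:,::-1])
    np.savez(f"{n}1.npz",**{k:d[k] for k in("image","z_map","K","xyz","rotation")})
    print(n,d["K"],d["xyz"],d["rotation"],[k for k in d])
    for t in("carton","long_box_centre","tall_box_centre","tin_centre"):
        print(t,[(round(b["p"],2),b["bbox"]) for b in finder.boxes_of(d,t)][:3])
E
```

```text
pics
{'time': 0.0, 'joint_pos': array([-1.53812330e+00,  1.59056162e-01,  1.59822257e+00, -4.11343765e-05,
        1.38620172e+00, -2.10113379e-01]), 'joint_velocities': array([-1.30065543e-03, -1.52116636e-03, -4.09313700e-04, -1.99933108e-03,
        7.03418912e-04, -7.52141010e-05]), 'effort': array([-1.72902401e-04, -3.85574949e+01, -3.22102833e+01,  7.00576231e-02,
        3.77775868e-02, -1.64761327e-04]), 'tcp_pos': array([ 0.13817062, -0.55746304,  0.19231981]), 'orientation': array([-9.41981351e-04,  9.92639987e-01,  1.21098985e-01,  6.34987073e-05]), 'force': array([-0.06907131, -0.44735789, -0.18234937]), 'ft_torque': array([0.01735895, 0.00054765, 0.02600297]), 'grip_force': 0.0, 'opening': 0.09189939501587625}
top [[411.83748413   0.         278.7951883 ]
 [  0.         411.83748413 213.02703259]
 [  0.           0.           1.        ]] [ 0.48413142 -0.00622921  0.88989009] [-0.70596154 -0.04165864  0.03038111  0.7063709 ] ['image', 'z_map', 'K', 'xyz', 'rotation', 'shot']
carton [(0.61, [244.3, 165.0, 110.3, 89.2])]
long_box_centre [(0.76, [412.5, 202.8, 82.5, 91.0]), (0.28, [145.5, 94.0, 45.6, 44.9])]
tall_box_centre [(0.95, [92.3, 236.6, 66.5, 67.7])]
tin_centre [(0.96, [353.9, 308.0, 44.3, 38.7]), (0.75, [177.5, 167.2, 43.9, 45.9]), (0.73, [279.5, 186.8, 36.7, 36.6])]
scene [[392.05955257   0.         282.89029347]
 [  0.         392.05955257 211.66946122]
 [  0.           0.           1.        ]] [ 0.86706535 -0.44891673  0.62672965] [0.88106622 0.36235504 0.1123729  0.28247737] ['image', 'z_map', 'K', 'xyz', 'rotation', 'shot']
carton [(0.94, [234.3, 203.2, 102.3, 100.7])]
long_box_centre [(0.97, [65.0, 302.4, 127.9, 71.0])]
tall_box_centre [(0.89, [299.5, 101.2, 44.5, 54.4])]
tin_centre [(0.92, [270.5, 200.6, 40.6, 65.4]), (0.81, [113.6, 198.1, 53.4, 65.8]), (0.68, [196.7, 175.0, 32.5, 55.0])]
```

View pics/top1.png

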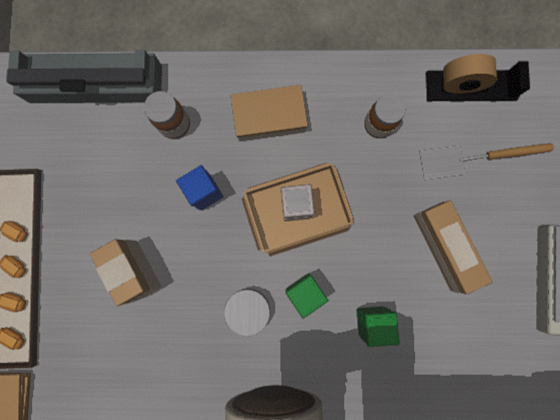

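View pics/scene1.png

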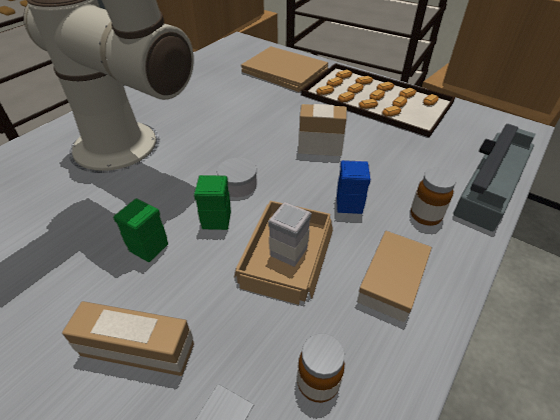

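The top view shows the carton at about (298,208) with the silver tin at (297,202). The long box is on the right at (455,247), the tall box on the left at (119,272), and the blue and green look-alikes stand loose on the table. Next I fit the poses from depth.

```bash
cat > h.py <<'E'
import numpy as np,cv2
from scipy.spatial.transform import Rotation as R
def world(d):
    q=np.array(d["rotation"]);Rm=R.from_quat(np.r_[q[1:],q[0]]).as_matrix() if q.size==4 else q
    z=d["z_map"];K=d["K"];v,u=np.mgrid[:z.shape[0],:z.shape[1]]
    p=np.stack([(u-K[0,2])/K[0,0]*z,-(v-K[1,2])/K[1,1]*z,-z],-1)
    return p@Rm.T+d["xyz"]
def top_rect(P,valid,bbox,zlo,zhi,m=6):
    "rect of the points at height zlo..zhi in the pixel box: centre, sizes, yaw of the long side from world y"
    l,t,w,h=bbox;k=np.zeros(valid.shape,bool);k[int(t)-m:int(t+h)+m,int(l)-m:int(l+w)+m]=1
    k&=valid&(P[...,2]>zlo)&(P[...,2]<zhi)
    n,lab,st,_=cv2.connectedComponentsWithStats(k.astype(np.uint8));k=lab==1+np.argmax(st[1:,4])
    (cx,cy),_,_=r=cv2.minAreaRect((P[k][:,:2]*1000).astype(np.float32))
    b=cv2.boxPoints(r);e=[b[1]-b[0],b[2]-b[1]];L=[np.linalg.norm(x) for x in e]
    x=e[int(np.argmax(L))];a=np.arctan2(-x[0],x[1]);a=(a+np.pi/2)%np.pi-np.pi/2
    return dict(c=np.round([cx,cy],1),L=np.round(sorted(L),1),yaw=round(float(a),3),n=int(k.sum()),z=round(float(np.median(P[k][:,2])),4))
E
python3 - <<'E'
from h import *
d=dict(np.load("top1.npz"));P=world(d);v=d["z_map"]>0
print("table z",np.median(P[150:160,300:320,2]),P[290,60])
for n,b,lo,hi in[("carton",(244,165,110,89),.03,.05),("long",(412,203,82,91),.07,.09),("tall",(92,237,66,68),.105,.125),("tin",(280,187,37,37),.10,.12),
 ("gift",(230,85,80,52),.04,.06),("round",(223,288,50,50),.04,.06),("jar",(145,88,46,46),.1,.12),("jarb",(363,90,45,45),.09,.11),("green1",(285,272,45,45),.09,.12),("green2",(354,305,46,42),.09,.12),("blue",(177,165,45,45),.09,.12)]:
    print(n,top_rect(P,v,b,lo,hi))
E
```

```text
table z -0.00033321423033516595 [ 0.40943105  0.47875621 -0.00078668]
carton {'c': array([582.6, -31.2]), 'L': array([144.2, 205.8], dtype=float32), 'yaw': 0.315, 'n': 1213, 'z': 0.0373}
long {'c': array([ 500.4, -342.5]), 'L': array([ 59.1, 178.1], dtype=float32), 'yaw': -1.134, 'n': 2812, 'z': 0.0793}
tall {'c': array([451.9, 313.7]), 'L': array([ 59.9, 114.4], dtype=float32), 'yaw': -1.047, 'n': 1955, 'z': 0.1141}
tin {'c': array([587.7, -28.3]), 'L': array([59.8, 60. ], dtype=float32), 'yaw': -1.472, 'n': 967, 'z': 0.1097}
gift {'c': array([788. ,  29.6]), 'L': array([ 93.5, 152. ], dtype=float32), 'yaw': 0.139, 'n': 3109, 'z': 0.05}
round {'c': array([368.6,  73.3]), 'L': array([89. , 91.1], dtype=float32), 'yaw': -1.565, 'n': 1658, 'z': 0.0477}
jar {'c': array([774.4, 241.2]), 'L': array([60.3, 62.7], dtype=float32), 'yaw': -0.755, 'n': 813, 'z': 0.1095}
jarb {'c': array([ 771.4, -212.1]), 'L': array([57.6, 58.6], dtype=float32), 'yaw': 0.761, 'n': 729, 'z': 0.0992}
green1 {'c': array([406.3, -45.3]), 'L': array([60. , 60.2], dtype=float32), 'yaw': -0.97, 'n': 1039, 'z': 0.1058}
green2 {'c': array([ 346.5, -184.9]), 'L': array([60.4, 60.4], dtype=float32), 'yaw': 0.074, 'n': 1107, 'z': 0.1055}
blue {'c': array([619.2, 168.2]), 'L': array([60.2, 60.3], dtype=float32), 'yaw': -1.018, 'n': 973, 'z': 0.1058}
```

```bash
cat >> h.py <<'E'
def move_to(s,x,y,z,th):
    "tool-frame shift (mm) and turn from the state's pose to TCP x,y,z (mm), pointing down, tool x at world angle th"
    q=s["orientation"];A=R.from_quat(np.r_[q[1:],q[0]])
    B=R.from_matrix(np.c_[[np.cos(th),np.sin(th),0],[np.sin(th),-np.cos(th),0],[0,0,-1]])
    return np.round(np.r_[A.inv().apply(np.array([x,y,z])-s["tcp_pos"]*1000),(A.inv()*B).as_rotvec()],3)
E
python3 - <<'E'
from h import *
from rig import env
d=dict(np.load("top1.npz"));P=world(d);v=d["z_map"]>0
for lo in(.033,.035,.0365,.0375):print(top_rect(P,v,(244,165,110,89),lo,.045))
# floor/inner: points inside below 15mm
k=v&(P[...,2]>.033)&(P[...,2]<.045);k[:160]=0;k[258:]=0;k[:,:238]=0;k[:,360:]=0
Q=P[k][:,:2]*1000
for psi in(.30,.315,.33):
    c=np.array([582.6,-31.2]);q=(Q-c)@np.array([[np.cos(psi),-np.sin(psi)],[np.sin(psi),np.cos(psi)]])
    f=lambda a,m:np.round(np.percentile(a[m],[2,50,98]),1)
    print(psi,"x-",f(q[:,0],(q[:,0]<-50)&(abs(q[:,1])<80)),"x+",f(q[:,0],(q[:,0]>50)&(abs(q[:,1])<80)),"y-",f(q[:,1],(q[:,1]<-80)&(abs(q[:,0])<50)),"y+",f(q[:,1],(q[:,1]>80)&(abs(q[:,0])<50)))
print(move_to(env.sense(),588,-28,190,.099))
E
```

```text
{'c': array([582.5, -31.2]), 'L': array([142.4, 204.4], dtype=float32), 'yaw': 0.311, 'n': 1043, 'z': 0.0381}
{'c': array([582.4, -31.2]), 'L': array([142.1, 203.2], dtype=float32), 'yaw': 0.312, 'n': 805, 'z': 0.0389}
{'c': array([582.5, -31.6]), 'L': array([140.2, 201.5], dtype=float32), 'yaw': 0.316, 'n': 662, 'z': 0.0393}
{'c': array([583.2, -31.9]), 'L': array([139.2, 196.9], dtype=float32), 'yaw': 0.315, 'n': 514, 'z': 0.0395}
0.3 x- [-71.4 -66.3 -62.5] x+ [62.3 65.9 71.1] y- [-102.1  -96.7  -93.5] y+ [ 93.5  97.1 102. ]
0.315 x- [-70.9 -66.2 -62.8] x+ [62.9 66.  70.8] y- [-101.7  -96.7  -93.8] y+ [ 93.8  97.2 101.7]
0.33 x- [-71.4 -66.2 -62.4] x+ [62.2 65.9 71.5] y- [-101.9  -96.7  -93.7] y+ [ 93.5  97.  101.8]
[ 5.64025e+02 -4.06432e+02  3.29900e+00 -0.00000e+00 -0.00000e+00
  1.44000e-01]
```

Call:
{"fn": "drive_tool", "kwargs": {"commands": [[[45,-32,0,0,0,0.01,91.9],[95,-68,0,0,0,0.03,91.9],[142,-102,0,0,0,0.05,91.9],[190,-137,0,0,0,0.07,91.9],[237,-171,0,0,0,0.09,91.9],[285,-205,0,0,0,0.11,91.9],[332,-240,0,0,0,0.13,91.9],[380,-274,0,0,0,0.144,91.9],[427,-308,0,0,0,0.144,91.9],[475,-342,0,0,0,0.144,91.9],[522,-376,0,0,0,0.144,91.9],[564,-406,0,0,0,0.144,91.9]]], "squeeze": 20}}

```text
time: 1.7
tcp_pos: [0.5277, -0.0988, 0.1936]
orientation: [0.0, 0.999, 0.049, 0.0]
force: [-0.0, -0.8, 0.1]
opening: 0.0918
grip_force: 0.0
```

Run:
```python
from h import *
from rig import env,get_image
d=get_image("wrist");cv2.imwrite("pics/wrist1.png",d["image"][:,:,::-1])
P=world(d);v=d["z_map"]>0
s=env.sense();print(s["tcp_pos"],s["time"],d["xyz"])
print(top_rect(P,v,(0,0,560,420),.10,.12,m=0))
print(move_to(s,588,-28,190,.099))
```

```text
[ 0.53102368 -0.09290693  0.19344547] 1.75 [ 0.60498541 -0.09033261  0.38500099]
{'c': array([590.3, -30. ]), 'L': array([60.3, 60.4], dtype=float32), 'yaw': -1.472, 'n': 6436, 'z': 0.1103}
[ 6.3384e+01 -5.8637e+01  3.9020e+00 -4.0000e-03 -4.0000e-03  5.0000e-03]
```

Call:
{"fn": "drive_tool", "kwargs": {"commands": [[[30,-28,2,0,0,0,91.9],[55,-50,3,0,0,0,91.9],[62,-57,3,0,0,0,91.9],[62,-57,3,0,0,0,91.9],[62,-57,3,0,0,0,91.9]]]}}

```text
time: 2.25
tcp_pos: [0.582, -0.0386, 0.1903]
orientation: [0.0, 0.999, 0.049, -0.0]
force: [-0.1, -0.3, -0.1]
opening: 0.0915
grip_force: 0.0
```

Run:
```python
from h import *
from rig import env,get_image
d=get_image("wrist")
P=world(d);v=d["z_map"]>0
s=env.sense();print(s["tcp_pos"],s["time"],d["xyz"])
print(top_rect(P,v,(0,0,560,420),.10,.12,m=0))
print(move_to(s,588,-28,65,.099))
k=v&(P[...,2]>.033)&(P[...,2]<.045);Q=P[k][:,:2]*1000;psi=.315
q=(Q-[582.6,-31.2])@np.array([[np.cos(psi),-np.sin(psi)],[np.sin(psi),np.cos(psi)]])
for ax,o in((0,1),(1,0)):
    for sg in(-1,1):
        m=(q[:,ax]*sg>(55,85)[ax])&(q[:,ax]*sg<(80,110)[ax])&(abs(q[:,o])<(70,50)[ax])
        if m.sum()>20:
            print("xy"[ax],sg,m.sum(),np.round(np.percentile(q[m,ax],[2,50,98]),1),"slope",np.polyfit(q[m,o],q[m,ax],1)[0].round(3))
```

```text
[ 0.5819516  -0.03892111  0.19038276] 2.3 [ 0.65958247 -0.03019344  0.38158526]
{'c': array([590.6, -30. ]), 'L': array([60.2, 60.2], dtype=float32), 'yaw': 0.096, 'n': 5514, 'z': 0.1103}
[ 7.13300e+00 -1.03270e+01  1.25376e+02  0.00000e+00  0.00000e+00
 -1.00000e-03]
x -1 1042 [-68.5 -62.4 -60.4] slope 0.0
x 1 1237 [65.4 69.  73.4] slope 0.001
y -1 861 [-104.4  -99.3  -96.5] slope -0.001
y 1 807 [90.9 93.1 98.8] slope 0.001
```

Call:
{"fn": "drive_tool", "kwargs": {"commands": [[[8,-9,20,0,0,0,91.9],[8,-9,55,0,0,0,91.9],[8,-9,90,0,0,0,91.9],[8,-9,115,0,0,0,91.9],[8,-9,125,0,0,0,91.9],[8,-9,125,0,0,0,91.9],[8,-9,125,0,0,0,50],[8,-9,125,0,0,0,50],[8,-9,125,0,0,0,50],[8,-9,125,0,0,0,50],[8,-9,125,0,0,0,50]]], "squeeze": 20}}

```text
time: 3.4
tcp_pos: [0.5904, -0.0286, 0.0662]
orientation: [0.001, 0.999, 0.049, 0.001]
force: [2.1, -2.6, 2.7]
opening: 0.0577
grip_force: 20.0
```

Run:
```python
from h import *
from rig import env,get_image
s=env.sense();print({k:np.round(s[k],4) for k in("tcp_pos","time","opening","grip_force","force")})
d=get_image("wrist");print(top_rect(world(d),d["z_map"]>0,(0,0,560,420),.10,.12,m=0))
```

```text
{'tcp_pos': array([ 0.5904, -0.0286,  0.0662]), 'time': np.float64(3.4), 'opening': np.float64(0.0577), 'grip_force': np.float64(19.9586), 'force': array([ 2.067 , -2.566 ,  2.7493])}
{'c': array([591., -28.]), 'L': array([59.8, 86.7], dtype=float32), 'yaw': 0.092, 'n': 16745, 'z': 0.1109}
```

Call:
{"fn": "drive_tool", "kwargs": {"commands": [[[0,0,-8,0,0,0,50],[0,0,-20,0,0,0,50],[8,12,-22,0,0,-0.05,50],[20,30,-22,0,0,-0.13,50],[31,46,-22,0,0,-0.2,50],[37,55,-22,0,0,-0.217,50],[38,56.5,-22,0,0,-0.217,50],[38,56.5,-22,0,0,-0.217,50]]]}}

```text
time: 4.25
tcp_pos: [0.6326, -0.0802, 0.0871]
orientation: [-0.0, 0.988, 0.157, -0.0]
force: [-0.0, 0.4, -3.0]
opening: 0.0581
grip_force: 19.9
```

Run:
```python
from h import *
from rig import env,get_image
s=env.sense();print({k:np.round(s[k],4) for k in("tcp_pos","time","opening","grip_force","force","orientation")})
print(move_to(s,633.8,-81.2,66.2,.315))
d=get_image("wrist");d2=get_image("top");a=np.hstack([d["image"],d2["image"][130:270,190:376].repeat(3,0).repeat(3,1)[:420,:558]])[:,:,::-1]
cv2.imwrite("pics/w2.png",cv2.resize(a,(800,300)))
P=world(d);v=d["z_map"]>0
k=v&(P[...,2]>.033)&(P[...,2]<.045);Q=P[k][:,:2]*1000;psi=.315
q=(Q-[582.6,-31.2])@np.array([[np.cos(psi),-np.sin(psi)],[np.sin(psi),np.cos(psi)]])
for ax,o in((0,1),(1,0)):
    for sg in(-1,1):
        m=(q[:,ax]*sg>(55,85)[ax])&(q[:,ax]*sg<(80,110)[ax])&(abs(q[:,o])<(70,50)[ax])
        if m.sum()>20: print("xy"[ax],sg,m.sum(),np.round(np.percentile(q[m,ax],[2,50,98]),1))
print("top",top_rect(world(d2),d2["z_map"]>0,(280,160,80,90),.11,.14,m=0))
```

```text
{'tcp_pos': array([ 0.6326, -0.0802,  0.0871]), 'time': np.float64(4.25), 'opening': np.float64(0.0581), 'grip_force': np.float64(19.9326), 'force': array([-0.0225,  0.3777, -2.9516]), 'orientation': array([-4.000e-04,  9.877e-01,  1.566e-01, -4.000e-04])}
[ 8.4900e-01  1.3340e+00  2.0926e+01 -1.0000e-03  1.0000e-03 -1.0000e-03]
x -1 408 [-64.1 -61.8 -60.1]
x 1 2707 [61.1 69.2 73.7]
y -1 103 [-104.4 -102.4  -98.5]
y 1 1342 [90.5 91.7 99. ]
top {'c': array([607.8, -84.2]), 'L': array([14.8, 59.4], dtype=float32), 'yaw': 0.315, 'n': 261, 'z': 0.1306}
```

View pics/w2.png

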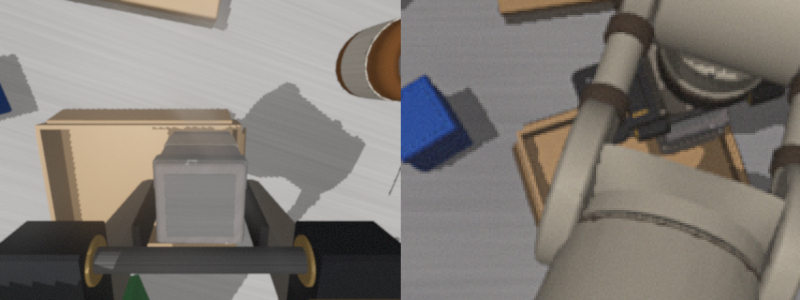

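The wrist view shows the tin held upright, its top face at about px (200,200) in the half-scale view, with the right-hand carton wall just beyond it. I'll measure the held tin and the carton in the same wrist frame.

Run:
```python
from h import *
from rig import env,get_image
d=get_image("wrist");P=world(d);v=d["z_map"]>0;s=env.sense();psi=.315
M=np.array([[np.cos(psi),-np.sin(psi)],[np.sin(psi),np.cos(psi)]]);c=[582.6,-31.2]
print("tcp in c",(s["tcp_pos"][:2]*1000-c)@M)
k=v&(P[...,2]>.127)&(P[...,2]<.137);k[:, :205]=0;k[:,355:]=0;k[345:]=0
q=(P[k][:,:2]*1000-c)@M
print("tin top wrist, x",np.percentile(q[:,0],[.5,50,99.5]).round(1),"y",np.percentile(q[:,1],[.5,50,99.5]).round(1),np.median(P[k][:,2]))
# floor points of carton on the left part
k=v&(P[...,2]<.012)&(P[...,2]>-.005);q=(P[k][:,:2]*1000-c)@M
m=(abs(q[:,0]-3)<63.5)&(abs(q[:,1])<97);print("floor x",np.percentile(q[m,0],[1,99]),"y",np.percentile(q[m,1],[1,99]),np.median(P[k][m][:,2]))
# rim rightwards
k=v&(P[...,2]>.036)&(P[...,2]<.045);q=(P[k][:,:2]*1000-c)@M
h,e=np.histogram(q[abs(q[:,0])<72,1],bins=np.arange(-112,112,2));print([(int(a),int(b)) for a,b in zip(e,h) if b>15])
h,e=np.histogram(q[abs(q[:,1])<110,0],bins=np.arange(-82,82,2));print([(int(a),int(b)) for a,b in zip(e,h) if b>15])
```

```text
tcp in c [ 32.34485241 -61.60396306]
tin top wrist, x [ 4.8 36.8 62.2] y [-90.8 -61.3 -31.3] 0.1316983415068652
floor x [-51.71318455  58.14159885] y [-65.98035603  91.53772717] 0.0040607191099996665
[(-102, 53), (-100, 120), (-98, 79), (-96, 28), (-94, 26), (-92, 31), (-90, 36), (-88, 39), (-86, 40), (-84, 38), (-82, 42), (-80, 35), (-78, 39), (-76, 38), (-74, 41), (-72, 36), (-70, 40), (-68, 38), (-66, 31), (-64, 38), (-62, 37), (-60, 42), (-58, 42), (-56, 35), (-54, 37), (-52, 35), (-50, 39), (-48, 34), (-46, 37), (-44, 34), (-42, 35), (-40, 39), (-38, 37), (-36, 33), (-34, 29), (-32, 36), (-30, 33), (-28, 25), (-26, 31), (-24, 29), (-22, 32), (-20, 28), (-18, 36), (-16, 36), (-14, 38), (-12, 40), (-10, 41), (-8, 37), (-6, 35), (-4, 25), (-2, 23), (0, 18), (2, 21), (4, 20), (6, 25), (8, 18), (10, 23), (12, 20), (14, 19), (16, 20), (18, 22), (20, 20), (22, 23), (24, 21), (26, 20), (28, 23), (30, 18), (32, 24), (34, 19), (36, 22), (38, 23), (40, 18), (42, 22), (44, 20), (46, 22), (48, 21), (50, 20), (52, 24), (54, 22), (56, 23), (58, 20), (60, 18), (62, 24), (64, 21), (66, 18), (68, 22), (70, 22), (72, 20), (74, 19), (76, 17), (78, 25), (80, 19), (82, 20), (84, 22), (86, 20), (88, 18), (90, 599), (92, 389), (94, 215), (96, 18)]
[(-66, 23), (-64, 261), (-62, 243), (-32, 21), (-30, 21), (-28, 18), (-26, 21), (-24, 23), (-22, 20), (-20, 22), (-18, 20), (-16, 22), (-14, 20), (-12, 22), (-10, 26), (-8, 19), (-6, 26), (-4, 19), (-2, 25), (0, 21), (2, 25), (4, 22), (6, 25), (8, 22), (10, 21), (12, 25), (14, 22), (16, 26), (18, 22), (20, 24), (22, 22), (24, 24), (26, 23), (28, 29), (30, 22), (32, 26), (34, 27), (36, 26), (38, 25), (40, 29), (42, 29), (44, 36), (46, 48), (48, 40), (50, 46), (52, 50), (54, 48), (56, 40), (58, 43), (60, 251), (62, 52), (64, 312), (66, 856), (68, 818), (70, 47), (72, 72)]
```

Call:
{"fn": "drive_tool", "kwargs": {"commands": [[[0.5,2,0,0,0,0,50],[1,4,2,0,0,0,50],[1,4,8,0,0,0,50],[1,4,14,0,0,0,50],[1,4,18,0,0,0,50],[1,4,20,0,0,0,50],[1,4,21,0,0,0,50],[1,4,21.5,0,0,0,50],[1,4,21.8,0,0,0,50],[1,4,21.8,0,0,0,50]]]}}

```text
time: 5.4
tcp_pos: [0.6354, -0.084, 0.0663]
orientation: [0.0, 0.988, 0.157, 0.0]
force: [-2.7, 0.5, 2.8]
opening: 0.058
grip_force: 19.9
```

Call:
{"fn": "drive_tool", "kwargs": {"commands": [[[0,0,0,0,0,0,66],[0,0,0,0,0,0,75],[0,0,0,0,0,0,85],[0,0,0,0,0,0,85],[0,0,-15,0,0,0,85],[0,0,-40,0,0,0,91.9],[0,0,-75,0,0,0,91.9],[0,0,-115,0,0,0,91.9],[0,0,-130,0,0,0,91.9],[0,0,-130,0,0,0,91.9],[0,0,-130,0,0,0,91.9]]]}}

```text
time: 6.5
tcp_pos: [0.6346, -0.0839, 0.1943]
orientation: [-0.0, 0.988, 0.157, -0.001]
force: [-0.8, 0.2, -0.9]
opening: 0.0922
grip_force: 0.0
```

```bash
cat >> h.py <<'E'
PSI=.315;M=np.array([[np.cos(PSI),-np.sin(PSI)],[np.sin(PSI),np.cos(PSI)]]);C=np.array([586.3,-33.6])
def rim(P,v):
    "median carton wall mid-lines in the carton frame, expect +-65, +-96"
    k=v&(P[...,2]>.036)&(P[...,2]<.045);q=(P[k][:,:2]*1000-C)@M;o={}
    for ax in(0,1):
        for sg in(-1,1):
            w=(65,96)[ax];m=(abs(q[:,ax]*sg-w)<6)&(abs(q[:,1-ax])<(75,45)[ax])
            if m.sum()>40:o["xy"[ax]+"-+"[sg>0]]=round(float(np.median(q[m,ax])),1)
    return o
def incarton(r): return dict(c=np.round((r["c"]-C)@M,1),L=r["L"],dyaw=r["yaw"]-PSI,n=r["n"],z=r["z"])
E
python3 - <<'E'
from h import *
from rig import env,get_image
d=get_image("wrist");P=world(d);v=d["z_map"]>0
print(rim(P,v),incarton(top_rect(P,v,(0,0,560,420),.10,.12,m=0)))
s=env.sense();print(s["time"],s["tcp_pos"],move_to(s,504,-345,185,.437))
E
```

```text
{'x-': -64.7, 'x+': 65.0, 'y-': -95.3, 'y+': 95.9} {'c': array([ 30.4, -64.2]), 'L': array([60.1, 60.3], dtype=float32), 'dyaw': -1.5679999999999998, 'n': 5251, 'z': 0.1103}
6.55 [ 0.63397412 -0.08369457  0.19307487] [-2.04672e+02  2.08040e+02  8.23500e+00 -2.00000e-03  3.00000e-03
 -1.21000e-01]
```

Call:
{"fn": "drive_tool", "kwargs": {"commands": [[[-20,20,0,0,0,-0.01,91.9],[-48,48,2,0,0,-0.03,91.9],[-76,77,4,0,0,-0.06,91.9],[-104,106,6,0,0,-0.09,91.9],[-132,134,8,0,0,-0.121,91.9],[-160,163,8,0,0,-0.121,91.9],[-188,191,8,0,0,-0.121,91.9],[-202,205,8,0,0,-0.121,91.9],[-204.5,208,8,0,0,-0.121,91.9],[-204.5,208,8,0,0,-0.121,91.9],[-204.5,208,8,0,0,-0.121,91.9]]]}}

```text
time: 7.65
tcp_pos: [0.5057, -0.3438, 0.1864]
orientation: [-0.001, 0.976, 0.217, -0.0]
force: [0.8, 0.2, -0.5]
opening: 0.0916
grip_force: 0.0
```

Run:
```python
from h import *
from rig import env,get_image
d=get_image("wrist");P=world(d);v=d["z_map"]>0
r=top_rect(P,v,(0,0,560,420),.07,.09,m=0);print(r)
d2=get_image("top");print("top",top_rect(world(d2),d2["z_map"]>0,(412,203,82,91),.07,.09))
s=env.sense();print(s["time"],s["tcp_pos"],move_to(s,*r["c"],46,r["yaw"]+np.pi/2))
```

```text
{'c': array([ 503.5, -344.8]), 'L': array([ 58.2, 177.8], dtype=float32), 'yaw': -1.137, 'n': 13128, 'z': 0.0802}
top {'c': array([ 500.4, -342.5]), 'L': array([ 59.2, 178.1], dtype=float32), 'yaw': -1.141, 'n': 2051, 'z': 0.0792}
7.75 [ 0.50597841 -0.34388824  0.1870771 ] [-2.63300e+00 -1.05000e-01  1.41077e+02 -1.00000e-03 -0.00000e+00
  5.00000e-03]
```

Call:
{"fn": "drive_tool", "kwargs": {"commands": [[[-2.5,0,25,0,0,0.005,91.9],[-2.5,0,60,0,0,0.005,91.9],[-2.5,0,95,0,0,0.005,91.9],[-2.5,0,120,0,0,0.005,91.9],[-2.5,0,134,0,0,0.005,91.9],[-2.5,0,140,0,0,0.005,91.9],[-2.5,0,140,0,0,0.005,91.9],[-2.5,0,140,0,0,0.005,50],[-2.5,0,140,0,0,0.005,50],[-2.5,0,140,0,0,0.005,50],[-2.5,0,140,0,0,0.005,50],[-2.5,0,140,0,0,0.005,50]]], "squeeze": 22}}

```text
time: 8.95
tcp_pos: [0.5033, -0.3463, 0.048]
orientation: [-0.0, 0.977, 0.214, 0.0]
force: [-1.7, 2.0, 3.0]
opening: 0.0581
grip_force: 22.0
```

Call:
{"fn": "drive_tool", "kwargs": {"commands": [[[0,0,-4,0,0,0,50],[0,0,-15,0,0,0,50],[0,0,-40,0,0,0,50],[0,0,-70,0,0,0,50],[0,0,-100,0,0,0,50],[5,-7,-122,0,0,-0.1,50],[15,-21,-130,0,0,-0.24,50],[30,-43,-130,0,0,-0.38,50],[48,-68,-130,0,0,-0.52,50],[66,-94,-130,0,0,-0.66,50],[84,-120,-130,0,0,-0.8,50],[102,-146,-130,0,0,-0.94,50]]]}}

```text
time: 10.15
tcp_pos: [0.5346, -0.1698, 0.1779]
orientation: [0.0, 0.772, 0.636, 0.0]
force: [0.8, 0.4, -3.4]
opening: 0.0578
grip_force: 22.0
```

Run:
```python
from h import *
from rig import env
s=env.sense();print(s["time"],s["tcp_pos"],s["joint_velocities"].round(2),move_to(s,556.3,-43.4,178,1.886))
```

```text
10.15 [ 0.53461325 -0.16980374  0.17790724] [ 0.54 -0.13  0.14  0.   -0.02 -0.86] [ 1.28215e+02 -3.01800e+00 -9.70000e-02  0.00000e+00  0.00000e+00
 -5.09000e-01]
```

Call:
{"fn": "drive_tool", "kwargs": {"commands": [[[24,0,0,0,0,-0.13,50],[50,-1,0,0,0,-0.26,50],[76,-2,0,0,0,-0.39,50],[100,-2,0,0,0,-0.48,50],[118,-3,0,0,0,-0.51,50],[127,-3,0,0,0,-0.51,50],[128,-3,0,0,0,-0.51,50],[128,-3,0,0,0,-0.51,50],[128,-3,0,0,0,-0.51,50]]]}}

```text
time: 11.05
tcp_pos: [0.557, -0.0459, 0.1775]
orientation: [0.0, 0.59, 0.808, -0.0]
force: [-0.3, -0.5, -3.4]
opening: 0.058
grip_force: 22.0
```

Run:
```python
from h import *
from rig import env,get_image
d=get_image("wrist");P=world(d);v=d["z_map"]>0
cv2.imwrite("pics/w3.png",d["image"][:,:,::-1]);np.savez("w3.npz",**{k:d[k] for k in("image","z_map","K","xyz","rotation")})
s=env.sense();print(s["time"],s["tcp_pos"],(s["tcp_pos"][:2]*1000-C)@M,move_to(s,556.3,-43.4,52,1.886))
print(rim(P,v))
```

```text
11.1 [ 0.55699119 -0.04591426  0.17752589] [-31.68186991  -2.62799793] [ 2.63700e+00  1.24000e-01  1.25525e+02 -0.00000e+00  0.00000e+00
 -6.00000e-03]
{'x+': 64.4, 'y+': 97.6}
```

View pics/w3.png

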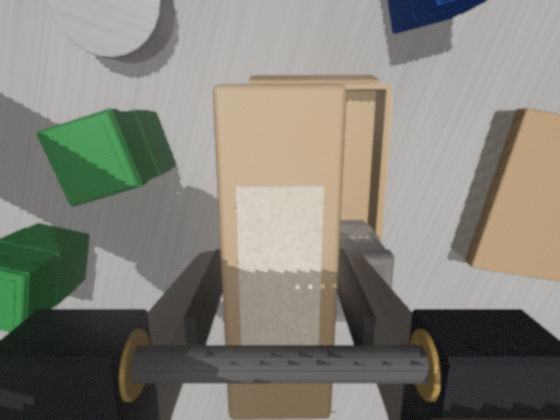

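The wrist view shows the long box held level over the near row, its far end at (280,88) just short of the carton's end wall at row 80. I'll check the box's offset and yaw against the carton.

Run:
```python
from h import *
d=dict(np.load("w3.npz"));P=world(d);v=d["z_map"]>0
k=v&(P[...,2]>.195)&(P[...,2]<.222);k[240:]=0
q=(P[k][:,:2]*1000-C)@M
print("z",np.percentile(P[k][:,2],[2,50,98]).round(4),"x",np.percentile(q[:,0],[1,50,99]).round(1),"y end",np.percentile(q[:,1],[1,99.5]).round(1))
for lo in range(10,90,20):
    m=(q[:,1]>lo)&(q[:,1]<lo+20);print(lo,np.percentile(q[m,0],[1,99]).round(1),np.median(P[k][m][:,2]).round(4))
k=v&(P[...,2]>.033)&(P[...,2]<.045);q=(P[k][:,:2]*1000-C)@M
for lo in range(-20,90,20):
    m=(q[:,1]>lo)&(q[:,1]<lo+20)&(q[:,0]>50)&(q[:,0]<75);print(lo,np.percentile(q[m,0],[5,50,95]).round(1))
```

```text
z [0.2079 0.2099 0.2114] x [-58.7 -30.8  -2.6] y end [18.1 86.9]
10 [-58.8  -2.7] 0.2103
30 [-58.8  -2.8] 0.2101
50 [-58.8  -2.6] 0.2097
70 [-58.5  -2.6] 0.2096
-20 [62.7 65.2 70.2]
0 [62.8 65.  70.2]
20 [62.7 65.  70.2]
40 [62.7 65.  70.2]
60 [62.8 64.9 70.3]
80 [51.7 63.2 69.7]
```

Call:
{"fn": "drive_tool", "kwargs": {"commands": [[[1,-0.5,8,0,0,-0.003,50],[2.5,-1,28,0,0,-0.003,50],[2.5,-1,52,0,0,-0.003,50],[2.5,-1,76,0,0,-0.003,50],[2.5,-1,96,0,0,-0.003,50],[2.5,-1,108,0,0,-0.003,50],[2.5,-1,116,0,0,-0.003,50],[2.5,-1,121,0,0,-0.003,50],[2.5,-1,123.5,0,0,-0.003,50],[2.5,-1,124.5,0,0,-0.003,50],[2.5,-1,124.5,0,0,-0.003,50]]]}}

```text
time: 12.2
tcp_pos: [0.5559, -0.0431, 0.0536]
orientation: [0.001, 0.588, 0.809, 0.0]
force: [0.4, -0.1, -3.2]
opening: 0.0577
grip_force: 22.0
```

Call:
{"fn": "drive_tool", "kwargs": {"commands": [[[0,0,0.8,0,0,0,50],[0,0,1.4,0,0,0,50],[0,0,1.8,0,0,0,50],[0,0,1.8,0,0,0,50]]]}}

```text
time: 12.6
tcp_pos: [0.5557, -0.0431, 0.052]
orientation: [0.0, 0.588, 0.809, 0.0]
force: [-1.6, 0.4, 2.8]
opening: 0.0576
grip_force: 22.0
```

Contact with the floor is light, with the force up to +2.8 N. Releasing and rising.

Call:
{"fn": "drive_tool", "kwargs": {"commands": [[[0,0,0,0,0,0,66],[0,0,0,0,0,0,75],[0,0,0,0,0,0,85],[0,0,0,0,0,0,85],[0,0,-15,0,0,0,85],[0,0,-40,0,0,0,91.9],[0,0,-75,0,0,0,91.9],[0,0,-115,0,0,0,91.9],[0,0,-145,0,0,0,91.9],[0,0,-150,0,0,0,91.9],[0,0,-150,0,0,0,91.9]]]}}

```text
time: 13.7
tcp_pos: [0.5561, -0.0431, 0.2027]
orientation: [0.001, 0.588, 0.809, 0.0]
force: [-0.7, 0.2, -0.4]
opening: 0.0919
grip_force: 0.0
```

Run:
```python
from h import *
from rig import env,get_image
d=get_image("wrist");P=world(d);v=d["z_map"]>0
print(rim(P,v),incarton(top_rect(P,v,(0,0,560,420),.078,.09,m=0)),incarton(top_rect(P,v,(0,0,560,420),.104,.12,m=0)))
cv2.imwrite("pics/w4.png",d["image"][:,:,::-1])
s=env.sense();print(s["time"],s["tcp_pos"],s["joint_pos"].round(2),move_to(s,455.6,311.3,210,.524))
```

```text
{'x-': -66.1, 'x+': 64.6, 'y+': 97.0} {'c': array([-31.9,   1.4]), 'L': array([ 58.1, 177.7], dtype=float32), 'dyaw': 0.0, 'n': 12362, 'z': 0.0842} {'c': array([-171.9,   42.4]), 'L': array([58.1, 58.1], dtype=float32), 'dyaw': 0.28099999999999997, 'n': 4972, 'z': 0.1064}
13.75 [ 0.55503361 -0.042858    0.20079536] [-0.29  0.11  1.64 -0.    1.4  -0.61] [367.555  14.819  -9.126  -0.      0.      1.361]
```

View pics/w4.png

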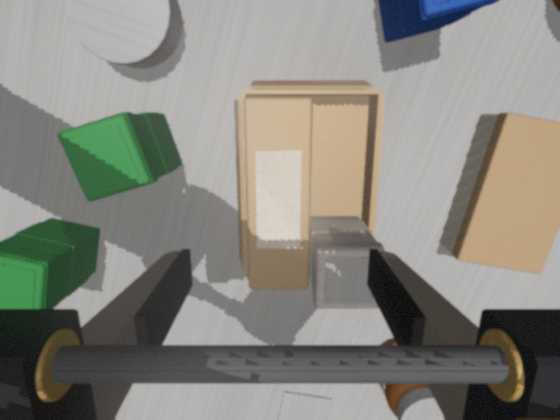

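The view shows the long box flat in the near row and the tin square in the far-right corner at about (345,270). The free bay lies at (340,150). Now the tall box.

Call:
{"fn": "drive_tool", "kwargs": {"commands": [[[15,1,-3,0,0,0.1,91.9],[45,2,-6,0,0,0.23,91.9],[80,3,-9,0,0,0.36,91.9],[116,5,-9,0,0,0.49,91.9],[152,6,-9,0,0,0.62,91.9],[188,8,-9,0,0,0.75,91.9],[224,9,-9,0,0,0.88,91.9],[260,10,-9,0,0,1.01,91.9],[296,12,-9,0,0,1.14,91.9],[332,13,-9,0,0,1.27,91.9],[360,14.5,-9,0,0,1.361,91.9],[367,15,-9,0,0,1.361,91.9]]]}}

```text
time: 14.95
tcp_pos: [0.4539, 0.3125, 0.2077]
orientation: [-0.0, 0.966, 0.26, -0.002]
force: [-0.2, -0.0, -0.7]
opening: 0.0918
grip_force: 0.0
```

Call:
{"fn": "drive_tool", "kwargs": {"commands": [[[0,0,0,0,0,0,91.9],[0,0,0,0,0,0,91.9],[0,0,0,0,0,0,91.9]]]}}

```text
time: 15.25
tcp_pos: [0.4565, 0.3095, 0.2097]
orientation: [0.0, 0.966, 0.259, -0.0]
force: [0.1, 0.1, -0.2]
opening: 0.0917
grip_force: 0.0
```

Run:
```python
from h import *
from rig import env,get_image
d=get_image("wrist");P=world(d);v=d["z_map"]>0
r=top_rect(P,v,(0,0,560,420),.105,.125,m=0);print(r)
s=env.sense();print(s["time"],s["tcp_pos"],move_to(s,*r["c"],84,r["yaw"]+np.pi/2))
```

```text
{'c': array([454.8, 312.4]), 'L': array([ 59.1, 113.1], dtype=float32), 'yaw': -1.048, 'n': 9085, 'z': 0.1142}
15.3 [0.45665498 0.30960475 0.20995145] [ -0.15   -3.374 125.951   0.      0.     -0.   ]
```

Call:
{"fn": "drive_tool", "kwargs": {"commands": [[[0,-3.4,20,0,0,0,91.9],[0,-3.4,55,0,0,0,91.9],[0,-3.4,90,0,0,0,91.9],[0,-3.4,112,0,0,0,91.9],[0,-3.4,121,0,0,0,91.9],[0,-3.4,124,0,0,0,91.9],[0,-3.4,124,0,0,0,91.9],[0,-3.4,124,0,0,0,50],[0,-3.4,124,0,0,0,50],[0,-3.4,124,0,0,0,50],[0,-3.4,124,0,0,0,50],[0,-3.4,124,0,0,0,50]]], "squeeze": 25}}

```text
time: 16.5
tcp_pos: [0.455, 0.3136, 0.0866]
orientation: [0.0, 0.966, 0.259, 0.0]
force: [0.4, -0.9, 2.3]
opening: 0.0574
grip_force: 25.0
```

Call:
{"fn": "drive_tool", "kwargs": {"commands": [[[0,0,-4,0,0,0,50],[0,0,-15,0,0,0,50],[0,0,-40,0,0,0,50],[0,0,-70,0,0,0,50],[0,0,-100,0,0,0,50],[-1,10,-120,0,0,-0.08,50],[-2,28,-126,0,0,-0.2,50],[-4,54,-126,0,0,-0.33,50],[-6,82,-126,0,0,-0.46,50],[-8,110,-126,0,0,-0.59,50],[-10,138,-126,0,0,-0.72,50],[-12,166,-126,0,0,-0.85,50]]]}}

```text
time: 17.7
tcp_pos: [0.5272, 0.163, 0.2124]
orientation: [-0.0, 0.771, 0.636, -0.0]
force: [-0.0, -0.0, -4.2]
opening: 0.0578
grip_force: 25.0
```

Run:
```python
from h import *
from rig import env
s=env.sense();print(s["time"],s["tcp_pos"],move_to(s,606,4.5,212,1.886))
```

```text
17.7 [0.52716654 0.16301063 0.21241032] [-1.40606e+02  1.07566e+02  3.33000e-01 -1.00000e-03 -0.00000e+00
 -5.07000e-01]
```

Call:
{"fn": "drive_tool", "kwargs": {"commands": [[[-22,17,0,0,0,-0.12,50],[-46,35,0,0,0,-0.25,50],[-70,54,0,0,0,-0.38,50],[-95,73,0,0,0,-0.48,50],[-118,90,0,0,0,-0.507,50],[-134,103,0,0,0,-0.507,50],[-140,107.5,0,0,0,-0.507,50],[-140,107.5,0,0,0,-0.507,50],[-140,107.5,0,0,0,-0.507,50],[-140,107.5,0,0,0,-0.507,50]]]}}

```text
time: 18.7
tcp_pos: [0.6048, 0.0069, 0.2122]
orientation: [-0.0, 0.589, 0.808, 0.0]
force: [-0.6, -0.2, -4.5]
opening: 0.0574
grip_force: 25.0
```

Run:
```python
from h import *
from rig import env,get_image
d=get_image("wrist");P=world(d);v=d["z_map"]>0
cv2.imwrite("pics/w5.png",d["image"][:,:,::-1])
s=env.sense();print(s["time"],s["tcp_pos"],(s["tcp_pos"][:2]*1000-C)@M,move_to(s,606,4.5,90.6,1.886))
print(rim(P,v))
k=v&(P[...,2]>.225)&(P[...,2]<.26);k[300:]=0
q=(P[k][:,:2]*1000-C)@M
print("z",np.percentile(P[k][:,2],[2,50,98]).round(4),"x",np.percentile(q[:,0],[1,50,99]).round(1),"y end",np.percentile(q[:,1],[1,99.5]).round(1))
for lo in range(20,90,15):
    m=(q[:,1]>lo)&(q[:,1]<lo+15)&(abs(q[:,0]-30)<34);print(lo,np.percentile(q[m,0],[1,99]).round(1),np.median(P[k][m][:,2]).round(4)) if m.sum()>30 else 0
k=v&(P[...,2]>.078)&(P[...,2]<.09);q=(P[k][:,:2]*1000-C)@M;m=(abs(q[:,1])<85)&(q[:,0]<10)&(q[:,0]>-70)
print("long x",np.percentile(q[m,0],[1,99]).round(1))
```

```text
18.75 [0.6048486  0.0068362  0.21227774] [30.16374627 32.69993117] [-2.62500e+00  3.91000e-01  1.21677e+02 -0.00000e+00 -0.00000e+00
 -4.00000e-03]
{'y+': 96.7}
z [0.2356 0.2403 0.2556] x [-6.4 31.1 68.1] y end [19.5 88.6]
20 [ 2.  59.7] 0.2406
35 [-3.1 62.9] 0.2408
50 [ 2.4 59.5] 0.2402
65 [ 3.  59.1] 0.2399
80 [ 3.3 59. ] 0.2395
long x [-60.  -11.1]
```

View pics/w5.png

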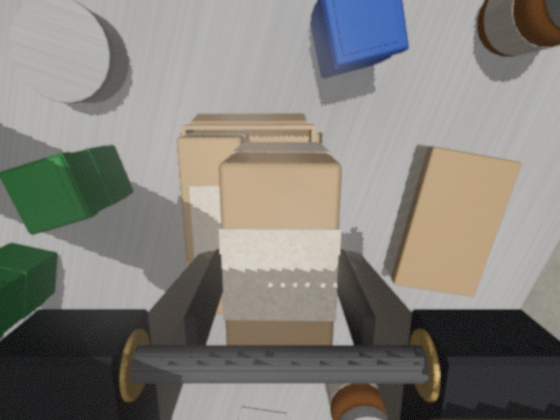

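The tall box hangs level over the free bay, its end edge at about row 160, with the long box to its left clear. Lowering.

Call:
{"fn": "drive_tool", "kwargs": {"commands": [[[-1,0,8,0,0,-0.004,50],[-2.3,0,28,0,0,-0.004,50],[-2.3,0,48,0,0,-0.004,50],[-2.3,0,62,0,0,-0.004,50],[-2.3,0,76,0,0,-0.004,50],[-2.3,0,90,0,0,-0.004,50],[-2.3,0,102,0,0,-0.004,50],[-2.3,0,111,0,0,-0.004,50],[-2.3,0,117,0,0,-0.004,50],[-2.3,0,119.5,0,0,-0.004,50],[-2.3,0,120,0,0,-0.004,50],[-2.3,0,120,0,0,-0.004,50]]]}}

```text
time: 19.95
tcp_pos: [0.6064, 0.0033, 0.0928]
orientation: [0.0, 0.588, 0.809, 0.0]
force: [0.0, 0.3, -3.3]
opening: 0.0577
grip_force: 25.0
```

Call:
{"fn": "drive_tool", "kwargs": {"commands": [[[0,0,0.8,0,0,0,50],[0,0,1.6,0,0,0,50],[0,0,2.1,0,0,0,50],[0,0,2.3,0,0,0,50],[0,0,2.3,0,0,0,50]]]}}

```text
time: 20.45
tcp_pos: [0.6063, 0.0034, 0.0906]
orientation: [0.0, 0.588, 0.809, 0.0]
force: [0.5, 0.6, 0.7]
opening: 0.0575
grip_force: 25.0
```

Call:
{"fn": "drive_tool", "kwargs": {"commands": [[[0,0,0,0,0,0,63],[0,0,0,0,0,0,72],[0,0,0,0,0,0,82],[0,0,0,0,0,0,82],[0,0,-12,0,0,0,82],[0,0,-35,0,0,0,91.9],[0,0,-70,0,0,0,91.9],[0,0,-100,0,0,0,91.9],[-30,-30,-115,0,0,0,91.9],[-70,-70,-120,0,0,0,91.9],[-110,-110,-120,0,0,0,91.9],[-130,-130,-120,0,0,0,91.9]]]}}

```text
time: 21.65
tcp_pos: [0.5216, -0.1624, 0.2115]
orientation: [0.001, 0.588, 0.809, -0.0]
force: [0.1, 0.4, -0.5]
opening: 0.092
grip_force: 0.0
```

Call:
{"fn": "drive_tool", "kwargs": {"commands": [[[-40,-40,0,0,0,0,91.9],[-80,-70,0,0,0,0,91.9],[-120,-90,0,0,0,0,91.9],[-150,-100,0,0,0,0,91.9],[-160,-100,0,0,0,0,91.9],[-160,-100,0,0,0,0,91.9],[-160,-100,0,0,0,0,91.9]]]}}

```text
time: 22.35
tcp_pos: [0.4772, -0.3422, 0.2102]
orientation: [-0.0, 0.587, 0.809, 0.0]
force: [0.1, -0.6, 0.2]
opening: 0.092
grip_force: 0.0
```

Run:
```python
from h import *
from rig import env,get_image
ims=[get_image("top"),get_image("scene")]
cv2.imwrite("pics/fin.png",cv2.resize(np.hstack([i["image"] for i in ims]),(800,300))[:,:,::-1])
d=ims[0];P=world(d)+np.array([.0037,-.0024,0]);v=d["z_map"]>0;b=(244,155,115,105)
for n,lo,hi in(("tall",.1145,.122),("tin",.104,.1138),("long",.08,.088)):print(n,incarton(top_rect(P,v,b,lo,hi,0)))
for n,b,lo,hi in[("gift",(230,85,80,52),.04,.06),("round",(223,288,50,50),.04,.06),("jar",(145,88,46,46),.1,.12),("jarb",(363,90,45,45),.09,.11)]:
    print(n,top_rect(world(d),v,b,lo,hi)["c"])
print(env.sense()["time"],env.sense()["force"])
```

```text
tall {'c': array([33.1, 26.8]), 'L': array([ 59.2, 113.1], dtype=float32), 'dyaw': -0.0010000000000000009, 'n': 1771, 'z': 0.1178}
tin {'c': array([ 30.8, -64.8]), 'L': array([59.9, 60.1], dtype=float32), 'dyaw': -1.567, 'n': 941, 'z': 0.1097}
long {'c': array([-31.5,   0.6]), 'L': array([ 58. , 177.4], dtype=float32), 'dyaw': -0.0020000000000000018, 'n': 2610, 'z': 0.0837}
gift [787.8  29.7]
round [368.9  72.8]
jar [774.2 241. ]
jarb [ 772.  -211.8]
22.45 [0.39672452 1.06138537 0.78327242]
```

View pics/fin.png

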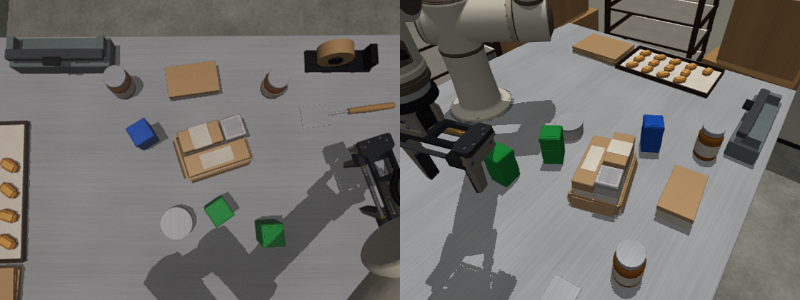

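Both views show all three items upright side by side in the carton at about (212,148). Their top heights match standing on the floor, and the bystanders haven't moved. Handing in.

```bash
python3 -c "
from rig import env
print(env.job_done())"
```

```text
the job is handed in; nothing more can be done
None
```

The job is handed in: the square tin, the long box and the tall box stand upright side by side on the carton's floor, with the bystanders unmoved, after about 22 s of the 66 s allowed.

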